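# Snap the cover onto the sensor junction box and keep it pressed down

## Task

The blue cover of the grey sensor junction box is off and stands on the bench. Pick it up, set it level over the box's collar (either way round) and press it straight down, without ramming it, until both orange clips snap and its rim sits on the metal seat all round. Do not let go then: finish while still holding the cover and pressing it down with a firm push of about 12 N, and leave the other things on the bench where they are.

Things in the scene. Friction and masses are not known exactly. Their poses are not given: they have to be found in the camera images.
- cover: Loose blue rectangular cap, 69 (x) x 106 (y) mm, about 120 g, open below, standing on its rim. Origin: centre of the rim's underside; z up. Flat top 21 mm above the origin. Walls 3 mm; inside 63 x 100 mm, 18 mm deep. A round bead (4 mm thick, 36 mm long) runs along the inner foot of both short (+y, -y) walls. The same after a half turn about z.
- cover_grip (a point): Middle of the black grip rib on the cover's flat top, 34 mm above the cover's origin; axes as the cover. The rib is 12 mm thick (x), 44 mm long (y) and ends 45 mm above the origin. Pinch it across x from above; fingertips may rest on the flat top beside it.
- junction_box: Grey box fixed to the bench, 92 (x) x 132 (y) mm, lugs to 114 mm in x, two round sockets at its +x side. Origin: centre of its underside; z up. The cover's y must lie along the box's y, either way. On top a flat seat at 40 mm, and in it a collar 60 (x) x 89 (y) mm, 15 mm tall, its upper 7 mm sloping in as a lead-in. The cover has 1.5 mm play round it.
- seat_centre (a point): Point on the box's axis at the height of the seat, 40 mm above the bench; axes as the box. The cover is home when its origin is here. Lowered on the clips it first meets them about 9 mm above; the push needed rises to about 12 to 18 N until, 3 to 4 mm above home, the clips spring back under the beads, the force drops and the cover goes down onto the seat.
- seat: The bare metal rim round the collar (84 x 122 mm outside), fixed to the box, which carries the cover's rim when home. Origin: on the box's axis, 4 mm below the seat's surface.
- clip_left (a joint): Slide of the orange sprung clip that sticks out 4.5 mm through the middle of the collar's +y end, m: 0 out (free), up to 0.0055 pushed in. Under 0.001 with the cover home: snapped in; about 0.003 as the bead passes.
- clip_right (a joint): The same for the orange clip at the collar's -y end.
- screwdriver: Bystander: red-handled screwdriver lying loose near the bench's front edge, 195 mm long, 24 mm thick.
- hex_key: Bystander: black hex key lying loose, 32 x 88 x 5 mm.
- micrometer: Bystander: micrometer lying loose, 49 x 129 x 18 mm.
- dial_indicator: Bystander: round dial indicator lying loose, 112 x 57 x 24 mm.
- bushing_a: Bystander: steel flanged bushing standing loose, 32 mm wide, 28 mm tall.
- marker_pen: Bystander: blue marker pen lying loose, 136 mm long, 13 mm thick.

How it is judged:
On the way, in this order (a step that is already met when the one before it is completed fails the run):
1. the cover is lifted off the bench by the gripper (height (world z) of cover above 0.03 m and contact force between the fingers and cover above 1 N), for 0.1 s.
2. the cover is level and square over the collar, not yet snapped in (z of cover in the frame of seat_centre between 0.0035 and 0.018 m and horizontal distance between cover and seat_centre below 0.006 m and angle between the y axis of cover and the y axis of junction_box, either way round below 0.1 rad and angle between cover's own z axis and vertical below 0.1 rad), for 0.05 s.
3. the cover has snapped home: rim on the seat, both clips out again (z of cover in the frame of seat_centre between -0.003 and 0.0018 m and horizontal distance between cover and seat_centre below 0.004 m and angle between the y axis of cover and the y axis of junction_box, either way round below 0.06 rad and angle between cover's own z axis and vertical below 0.05 rad and value of joint each of clip_left, clip_right below 0.002 m), for 0.1 s.
At the end, for the whole second after the job is handed in: Cover home: origin within 1.8 mm of the seat's height and 4 mm of its axis, square within 0.06 and level within 0.05 rad, both clips out (under 2 mm), at rest; through the last second the fingers touch it (over 4 N) and press it on the seat with over 5 N (all of step 3 and contact force between cover and seat above 5 N and contact force between the fingers and cover above 4 N and linear speed of cover below 0.02 m/s); the arm keeps its last pose, push and grip.
It fails at once if the cover is rammed: more than 80 N between cover and seat (contact force between cover and seat above 80 N).
It fails at once if one of the loose tools or parts nearby is displaced by more than 30 mm (distance of any of screwdriver, hex_key, micrometer, dial_indicator, bushing_a, marker_pen from where it was at the start of the episode above 0.03 m).
It also fails if it takes over 51 s, if anything falls off the work surface, if the arm or the gripper's body presses on something with over 40 N, if the wrist force passes 120 N, or if a joint passes its speed limit or range.

## Robot

A 6-joint arm with a two-finger parallel gripper is mounted at the origin on a cart in front of the work surface, level with it; the furniture and walls round the work are solid. World frame = base frame: x ahead of the robot, y to its left, z up, the work surface at z = 0. Lengths are in m, angles in rad, forces in N, time in s.
With the tool pointing down it reaches from about 0.35 to 0.975 m from the base axis. Payload 4.9 kg.
Tool frame: the origin (TCP) lies midway between the tips of the shut fingers; the grasp point (between the pads) lies 19 mm behind it (ctrl.tcp_to_grasp is the distance from the TCP to the grasp point, in m); z points along the fingers, y is the line along which they close (so a half turn about z gives the same grasp; the last joint's range is limited). The gripper opens to 85 mm and grips with 20 to 120 N. Pads are 22 mm wide; open, the fingers measure 114 mm over their backs; the gripper's body (76 mm by 85 mm) begins 54 mm behind the grasp point. The pads swing forward as they close: fully open they stand 13 mm farther back than shut.
Start: joints at [-1.414, 0.053, 1.613, -0, 1.476, -0.119], TCP at [0.17, -0.601, 0.231] pointing down, gripper open.
Joint ranges: [-3.01, 3.01], [-1.01, 2.22], [0.06, 2.58], [-1.02, 4.17], [0.09, 2.62], [-3.14, 3.14]. Speed limits (rad/s): [2.57, 2.57, 3.14, 3.14, 3.14, 3.14].

## Interface

Orientations are given as a rotation vector (axis times angle).
In Python, from station import ctrl gives the robot as it stands.
- The arm moves only by the tool pendant, called after "Call:" as name(argument=value, ...) on one line, values as JSON. Schema: {"type":"object","properties":{"steps":{"type":"string"},"grip_force":{"type":"number"},"only":{"type":"string"},"quiet":{"type":"boolean"},"lines":{"type":"string"}},"required":["steps"],"additionalProperties":false}. steps is a string of 1 to 20 rows, one to a line, with the numbers parted by commas; each row has 7 numbers: the finger opening in m, then dx, dy, dz in shares of 0.75 m (1.0 is 0.75 m), then a rotation vector rx, ry, rz in parts of the range, where 1.0 means pi rad; each row is the pose to reach, as a shift and turn from the pose commanded when the call began, along the tool's axes at that moment; what a row does not reach only later rows make up. A row lasts 1/12 s, in which the tool goes at most 0.0417 m and 0.125 rad, less where a joint would pass 70% of its speed; a pose out of reach is approached as far as the arm can. The fingers move at their own pace and stop on an object; grip_force is the grip in N (left out, the last holds). Time passes only in rows, so rows that do not move let the fingers close. The tool returns the time, the measured TCP pose, the force, the opening and the grip force at its end. only (a regular expression) keeps the lines of the reply that match it, lines (a string "A,B") keeps lines A to B, and quiet returns only ok. Shift and turn numbers lie between -1 and 1, and a call with a number outside is refused. Input that does not fit is refused with a message, and nothing moves.
- ctrl.get_obs(): the state, without advancing time (a new reading comes with each control period).
- ctrl.get_image(name): name is "side" or "top" or "wrist"; returns the picture (480x640x3 uint8, red, green, blue); there is no depth.
- ctrl.camera_params(name): a dict with "fx", "fy", "cx", "cy" (pixels), "k1" (the pictures are not rectified: a ray, as slopes to the right and down, at radius r is drawn at 1 + k1 r^2 times it, then the intrinsics apply), "T" (4x4, takes a point from camera to world coordinates); the wrist camera has in their place "tool_from_camera" (4x4, takes a point from camera to tool coordinates, whose origin is the TCP and whose axes are the flange's). Camera axes: x right, y down, z forward; pixel columns grow to the right and rows downward; lengths in m; the calibration is good to about 2 mm. A picture is of the moment at which its call begins: read the wrist's pose just before it. camera_params takes no time and is no camera call.
- ctrl.finish_job(): hands the job in; it is judged then, once.
The state is a dict: "t": time; "q": joint angles; "dq": joint speeds; "effort": joint torques, N m; "tool_pos": TCP position; "tool_rot": TCP orientation; "contact_force": force on the tool from outside, world axes, zero at the start; "wrist_torque": the same for the moment, N m; "opening": finger opening in m; "grip_force": force on a finger pad.
Only numpy, scipy, OpenCV 4.12 (cv2) and the standard library are available. Lean on these libraries where they do the work, as an engineer would, in place of code of your own. Each camera call takes 0.05 s, during which the arm holds its last target. There are 200 camera calls.

## Working session

There is one attempt and no reset: what is moved stays moved. The work goes in short steps, Python scripts to look and compute and a tool call to move; the robot and the scene stay as the last step left them, time stands still between calls to the robot, and variables do not carry over. Pictures are saved under pics/ and viewed, at most 10 in all, crops included, and the job is handed in when it is done.

```bash
ls; mkdir -p pics
```

Run:
```python
from station import ctrl
import cv2
for n in("top","side"):
    cv2.imwrite(f"pics/{n}0.png",ctrl.get_image(n)[:,:,::-1])
    p=ctrl.camera_params(n);print(n,p)
print(ctrl.camera_params("wrist"));print(ctrl.get_obs())
```

```text
pics
station.py
top {'fx': 463.74479528885473, 'fy': 463.74479528885473, 'cx': 315.01355054682733, 'cy': 233.30934295538248, 'k1': 0.027482055373456937, 'T': array([[-0.00752164, -0.98182391,  0.18964502,  0.30418984],
       [-0.99997083,  0.00713329, -0.00273031,  0.09379251],
       [ 0.00132789, -0.18966002, -0.98184893,  1.13743021],
       [ 0.        ,  0.        ,  0.        ,  1.        ]])}
side {'fx': 476.49798294260694, 'fy': 476.49798294260694, 'cx': 322.6032382452982, 'cy': 246.11571385741203, 'k1': -0.12736813583571444, 'T': array([[ 0.9608273 , -0.14580448,  0.23569462,  0.28109648],
       [-0.27699936, -0.47738103,  0.8338937 , -0.7058956 ],
       [-0.0090693 , -0.86651509, -0.49906848,  0.54175585],
       [ 0.        ,  0.        ,  0.        ,  1.        ]])}
{'fx': 360.6862908602976, 'fy': 360.6862908602976, 'cx': 324.27912955394396, 'cy': 245.2478473916243, 'k1': -0.04969385654919402, 'tool_from_camera': array([[ 4.35747745e-04, -9.60678795e-01, -2.77661777e-01,
         7.16398854e-02],
       [ 9.99999494e-01,  1.66838709e-04,  9.92103119e-04,
       
[... 161 characters left out ...]
,
         1.00000000e+00]])}
{'t': 0.1, 'q': array([-1.41400024e+00,  5.33039224e-02,  1.61416456e+00,  2.61598343e-05,
        1.47601921e+00, -1.19040398e-01]), 'dq': array([ 0.00133561, -0.00207021, -0.00283608, -0.00058216, -0.0008827 ,
       -0.00011819]), 'effort': array([ 1.96063411e-03, -3.94901490e+01, -3.71361029e+01,  4.87782427e-05,
        3.90535832e-03, -3.04153707e-05]), 'tool_pos': array([ 0.17011324, -0.60080996,  0.23017316]), 'tool_rot': array([-3.10988451e+00, -4.31646194e-01,  1.52853544e-05]), 'contact_force': array([0.09968779, 0.26876006, 0.1616892 ]), 'wrist_torque': array([ 0.03151339, -0.00369172,  0.04119681]), 'grip_force': 0.0, 'opening': 0.08548527717487099}
```

View pics/top0.png

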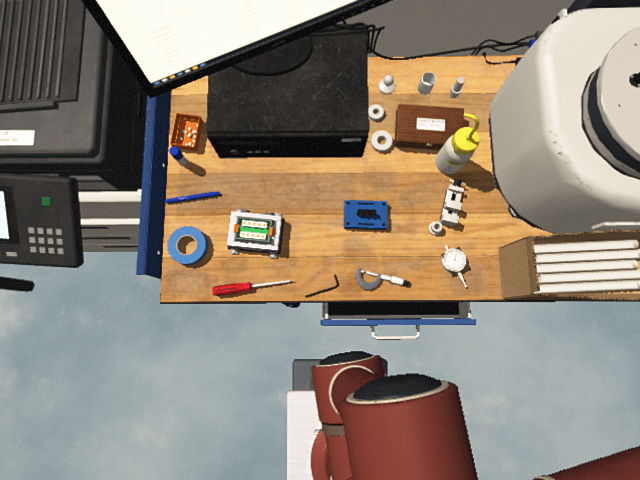

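View pics/side0.png

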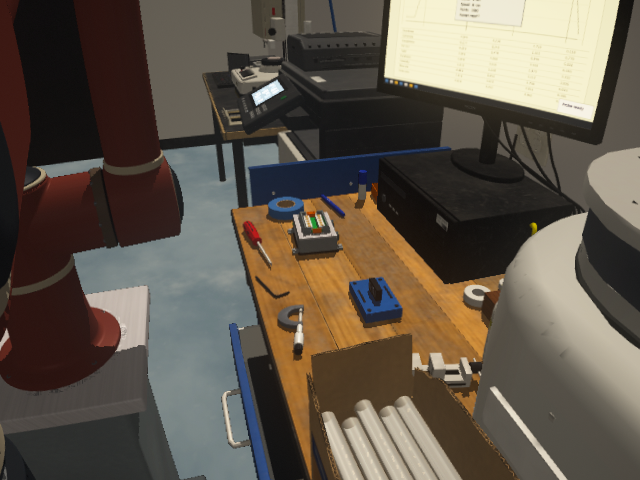

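The top view shows the cover at about (367,214) and the box at about (255,232), both with their long side along image x (world y). The side view agrees: cover (375,298), box (315,232). I'll enlarge the top view.

Create h.py:
```python
from station import ctrl
import numpy as np, cv2
from scipy.spatial.transform import Rotation as R
def ray(n,uv,T=None):
    p=ctrl.camera_params(n)
    K=np.array([[p['fx'],0,p['cx']],[0,p['fy'],p['cy']],[0,0,1]])
    x=cv2.undistortPoints(np.array(uv,float).reshape(-1,1,2),K,np.array([p['k1'],0,0,0,0.]))[:,0]
    if T is None: T=p['T']
    return T[:3,3],np.c_[x,np.ones(len(x))]@T[:3,:3].T
def at(n,uv,z,T=None):
    o,d=ray(n,uv,T); return o+d*((z-o[2])/d[:,2])[:,None]
def toolT(o):
    T=np.eye(4);T[:3,:3]=R.from_rotvec(o['tool_rot']).as_matrix();T[:3,3]=o['tool_pos'];return T
def wristT(o): return toolT(o)@ctrl.camera_params('wrist')['tool_from_camera']
```

Run:
```python
from h import *
im=cv2.imread('pics/top0.png')[190:275,215:405]
cv2.imwrite('pics/topc.png',cv2.resize(im,None,fx=4,fy=4,interpolation=cv2.INTER_CUBIC))
print(at('top',[(367,214)],.021),at('top',[(255,231)],.05))
o=ctrl.get_obs();print(toolT(o))
```

```text
[[ 0.56749414 -0.0381437   0.021     ]] [[0.5208885  0.23409615 0.05      ]]
[[ 9.62198430e-01  2.72349239e-01 -2.70196682e-04  1.70113239e-01]
 [ 2.72349258e-01 -9.62196634e-01  1.87586455e-03 -6.00809960e-01]
 [ 2.50907946e-04 -1.87854179e-03 -9.99998204e-01  2.30173156e-01]
 [ 0.00000000e+00  0.00000000e+00  0.00000000e+00  1.00000000e+00]]
```

View pics/topc.png

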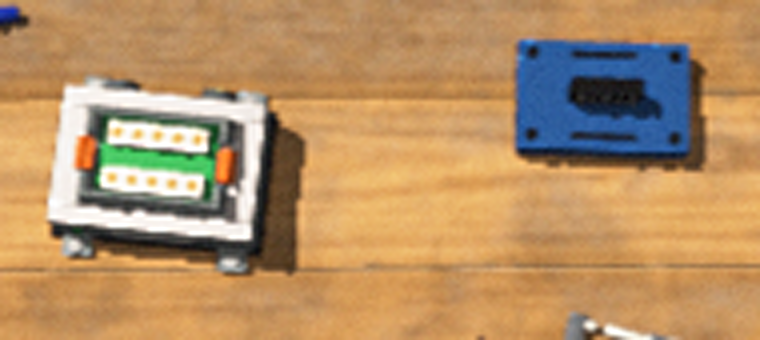

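The enlarged crop shows the seat's outer corners at about (66,86), (268,96), (252,240) and (50,222), so the box is turned a few degrees. The cover's top corners are at about (518,40) and (688,46). Next I'll work out yaws and the viewing poses.

Add to h.py:
```python
def delta(pos,yaw,o=None):
    """shift/turn in current tool axes to reach pos, pointing down, tool x at world angle yaw"""
    T=toolT(o or ctrl.get_obs()); c,s=np.cos(yaw),np.sin(yaw)
    M=np.array([[c,s,0],[s,-c,0],[0,0,-1.]])
    return np.round(T[:3,:3].T@(np.array(pos)-T[:3,3]),4),np.round(R.from_matrix(T[:3,:3].T@M).as_rotvec(),4)
```

Run:
```python
from h import *
f=lambda c:np.array(c)/4+[215,190]
b=at('top',f([(66,86),(268,96),(252,240),(50,222)]),.04);c=at('top',f([(518,40),(688,46),(688,150),(518,148)]),.021)
for p in(b,c):
    print(p.round(4),p.mean(0)); e=p[0]-p[1]+p[3]-p[2];print('yaw of y-axis',np.degrees(np.arctan2(e[1],e[0])))
print(at('top',[(500,236),(500,295)],.1))
print(delta((.567,-.01,.25),np.pi/2))
```

```text
[[0.5716 0.2932 0.04  ]
 [0.5645 0.1706 0.04  ]
 [0.4761 0.1796 0.04  ]
 [0.4879 0.3006 0.04  ]] [0.52504501 0.23598862 0.04      ]
yaw of y-axis 85.56311794697862
[[ 0.6036  0.0168  0.021 ]
 [ 0.599  -0.0887  0.021 ]
 [ 0.5331 -0.0863  0.021 ]
 [ 0.5351  0.0181  0.021 ]] [ 0.56769885 -0.03502928  0.021     ]
yaw of y-axis 88.17948243707718
[[ 0.49531024 -0.32845067  0.1       ]
 [ 0.36261087 -0.31725065  0.1       ]]
(array([ 0.5428, -0.4604, -0.0188]), array([-0.0014, -0.0014, -1.295 ]))
```

Units first: shifts go in shares of 0.75 m and turns go in shares of pi rad. So 0.543 m / 0.75 = 0.724, -0.46 m / 0.75 = -0.6133, -1.295 rad / 3.1416 = -0.4122.

Call:
pendant(steps="0.085,0,0,-0.0933,0,0,0\n0.085,0.0667,-0.0533,-0.0933,0,0,-0.0382\n0.085,0.5333,-0.4533,-0.0933,0,0,-0.4122\n0.085,0.5333,-0.4533,-0.0933,0,0,-0.4122\n0.085,0.5333,-0.4533,-0.0933,0,0,-0.4122\n0.085,0.5333,-0.4533,-0.0933,0,0,-0.4122\n0.085,0.5333,-0.4533,-0.0933,0,0,-0.4122\n0.085,0.5333,-0.4533,-0.0933,0,0,-0.4122\n0.085,0.5333,-0.4533,-0.0933,0,0,-0.4122\n0.085,0.5333,-0.4533,-0.0933,0,0,-0.4122\n0.085,0.5333,-0.4533,-0.0933,0,0,-0.4122\n0.085,0.5333,-0.4533,-0.0933,0,0,-0.4122\n0.085,0.724,-0.6133,-0.0267,0,0,-0.4122\n0.085,0.724,-0.6133,-0.0267,0,0,-0.4122\n0.085,0.724,-0.6133,-0.0267,0,0,-0.4122\n0.085,0.724,-0.6133,-0.0267,0,0,-0.4122\n0.085,0.724,-0.6133,-0.0267,0,0,-0.4122\n0.085,0.724,-0.6133,-0.0267,0,0,-0.4122\n0.085,0.724,-0.6133,-0.0267,0,0,-0.4122\n0.085,0.724,-0.6133,-0.0267,0,0,-0.4122")

```text
t: 1.77
tool_pos: [0.5675, -0.0083, 0.2493]
tool_rot: [-2.215, -2.224, 0.003]
contact_force: [-0.4, 0.4, -1.1]
opening: 0.0852
grip_force: 0.0
```

Run:
```python
from h import *
o=ctrl.get_obs();cv2.imwrite('pics/w1.png',ctrl.get_image('wrist')[:,:,::-1])
np.save('w1.npy',wristT(o));print(o['t'],o['tool_pos'],o['q'],toolT(o)[:3,:2],o['opening'])
```

```text
1.7667 [ 0.56754162 -0.00832072  0.24933231] [-1.45917406e-01 -9.16982962e-02  1.72527786e+00  3.16624684e-04
  1.51133485e+00 -1.50209386e-01] [[-4.27131403e-03  9.99985627e-01]
 [ 9.99990550e-01  4.27391351e-03]
 [ 8.09526497e-04 -3.23705872e-03]] 0.08521259892273154
```

View pics/w1.png

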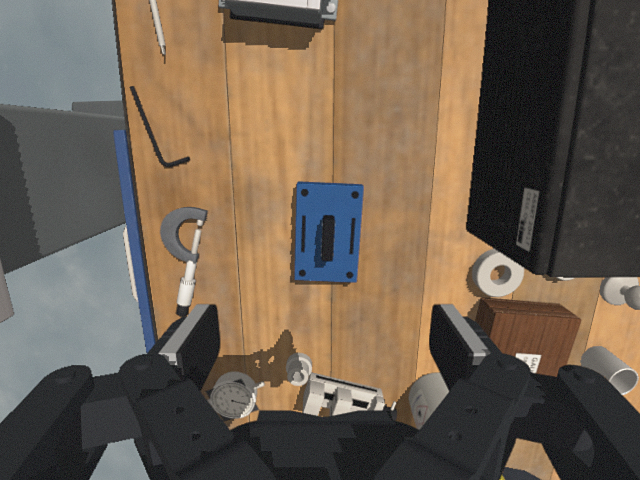

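The wrist view shows the cover at about (328,232), with corner holes near (305,192), (357,194), (349,275) and (301,272). I'll take the holes' centroids by code, then go and view the box from the same relative place.

Run:
```python
from h import *
im=cv2.imread('pics/w1.png');T=np.load('w1.npy')
g=im.max(2)
c=[]
for u,v in[(305,192),(355,194),(349,275),(301,272)]:
    w=np.clip(90-g[v-6:v+7,u-6:u+7].astype(float),0,None)
    yy,xx=np.mgrid[v-6:v+7,u-6:u+7];c.append(((w*xx).sum()/w.sum(),(w*yy).sum()/w.sum()))
p=at('wrist',c,.021,T);print(np.round(c,1),p.round(4),p.mean(0))
for i,j in((0,3),(1,2)):
    e=p[i]-p[j];print(np.degrees(np.arctan2(e[1],e[0])),np.linalg.norm(e))
for i,j in((1,0),(2,3)):
    e=p[i]-p[j];print(np.degrees(np.arctan2(e[1],e[0]))+90,np.linalg.norm(e))
hsv=cv2.cvtColor(im,cv2.COLOR_BGR2HSV);m=cv2.inRange(hsv,(100,120,40),(125,255,255))
k=[x for x in cv2.findContours(m,0,2)[0] if cv2.pointPolygonTest(x,(312,250),False)>0]
for x in k: r=cv2.minAreaRect(x);print(r,at('wrist',[r[0]],.021,T))
print(delta((.525,.263,.27),np.radians(86)))
```

```text
[[304.1 192. ]
 [354.6 194.4]
 [349.2 274.5]
 [301.8 272.5]] [[ 0.5471  0.0126  0.021 ]
 [ 0.5991  0.0105  0.021 ]
 [ 0.5956 -0.0775  0.021 ]
 [ 0.5436 -0.0755  0.021 ]] [ 0.57134304 -0.03248064  0.021     ]
87.69366445413786 0.08822007127076752
87.72731427600937 0.088072780919986
87.62854067054032 0.05201424367017992
87.79070712245735 0.05206600990870204
((327.4423522949219, 231.7115478515625), (65.35452270507812, 97.84152221679688), 2.7263107299804688) [[ 0.57138016 -0.02929365  0.021     ]]
(array([ 0.2731, -0.0415, -0.0199]), array([-0.0026,  0.0003,  0.0723]))
```

In the tool's units: 0.273 m / 0.75 = 0.364, -0.0415 m / 0.75 = -0.0553, 0.072 rad / 3.1416 = 0.0229.

Call:
pendant(steps="0.085,0.364,-0.0553,-0.0267,0,0,0.0229\n0.085,0.364,-0.0553,-0.0267,0,0,0.0229\n0.085,0.364,-0.0553,-0.0267,0,0,0.0229\n0.085,0.364,-0.0553,-0.0267,0,0,0.0229\n0.085,0.364,-0.0553,-0.0267,0,0,0.0229\n0.085,0.364,-0.0553,-0.0267,0,0,0.0229\n0.085,0.364,-0.0553,-0.0267,0,0,0.0229\n0.085,0.364,-0.0553,-0.0267,0,0,0.0229\n0.085,0.364,-0.0553,-0.0267,0,0,0.0229\n0.085,0.364,-0.0553,-0.0267,0,0,0.0229")

```text
t: 2.65
tool_pos: [0.5262, 0.2603, 0.2715]
tool_rot: [2.301, 2.137, -0.0]
contact_force: [0.1, 0.3, 0.5]
opening: 0.0852
grip_force: 0.0
```

Run:
```python
from h import *
o=ctrl.get_obs();im=ctrl.get_image('wrist')[:,:,::-1];cv2.imwrite('pics/w2.png',im)
np.save('w2.npy',wristT(o));print(o['t'],o['tool_pos'],abs(o['dq']).max(),toolT(o)[:3,:2])
cv2.imwrite('pics/w2c.png',cv2.resize(im[150:300,230:430],None,fx=4,fy=4,interpolation=cv2.INTER_CUBIC))
```

```text
2.65 [0.52621773 0.26034981 0.27153796] 0.0151311347013443 [[ 7.36644431e-02  9.97282997e-01]
 [ 9.97282778e-01 -7.36640857e-02]
 [-7.81406074e-04  4.76797721e-04]]
```

View pics/w2c.png

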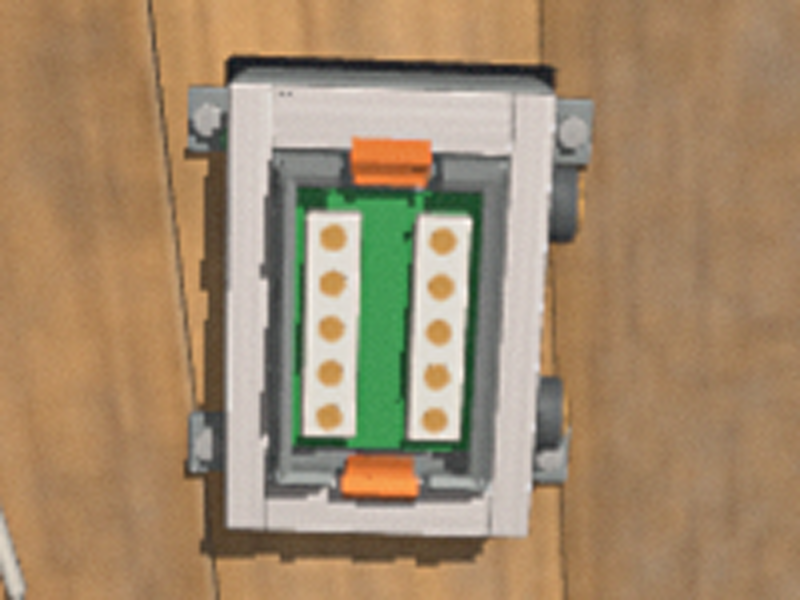

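The crop shows the seat's corners at (229,82), (553,94), (526,536) and (229,527), and the clips at about (391,163) and (380,476).

Run:
```python
from h import *
T=np.load('w2.npy');f=lambda c:np.array(c)/4+[229.6,149.6]
for z in(.036,.04):
    p=at('wrist',f([(229,82),(553,94),(526,536),(229,527)]),z,T)
    print(p.round(4),p.mean(0).round(4))
    for i,j in((0,3),(1,2),(1,0),(2,3)):
        e=p[i]-p[j];print(np.degrees(np.arctan2(e[1],e[0]))+(90 if j in(0,) or i==2 else 0),np.linalg.norm(e))
p=at('wrist',f([(391,163),(380,476)]),.05,T);e=p[0]-p[1];print(p.round(4),p.mean(0),np.degrees(np.arctan2(e[1],e[0])),np.linalg.norm(e))
# edge-based check: white seat mask
im=cv2.imread('pics/w2.png');hsv=cv2.cvtColor(im,cv2.COLOR_BGR2HSV)
m=cv2.inRange(hsv,(0,0,165),(180,40,255));n,l,s,c=cv2.connectedComponentsWithStats(m)
k=[i for i in range(1,n) if l[190,291]==i or l[200,290]==i];print(k)
for i in k:
    x=cv2.findContours((l==i).astype(np.uint8),0,2)[0][0]
    q=cv2.approxPolyDP(cv2.convexHull(x),6,True)[:,0];print(q,((q-[229.6,149.6])*4).round())
```

```text
[[0.492  0.3054 0.036 ]
 [0.5752 0.2963 0.036 ]
 [0.5627 0.174  0.036 ]
 [0.4795 0.1829 0.036 ]] [0.5274 0.2397 0.036 ]
84.16521222861854 0.12314667809148781
84.15264907165884 0.12287703605780965
83.70826001363109 0.08375411249058948
83.89263337790392 0.0837254532967178
[[0.4924 0.3057 0.04  ]
 [0.5748 0.2966 0.04  ]
 [0.5624 0.1757 0.04  ]
 [0.48   0.1845 0.04  ]] [0.5274 0.2406 0.04  ]
84.16521222861853 0.12184383297953182
84.15264907165881 0.1215770436562231
83.70826001363108 0.08286802577062534
83.89263337790392 0.08283966978014672
[[0.5322 0.2834 0.05  ]
 [0.5233 0.2001 0.05  ]] [0.52773981 0.24172972 0.05      ] 83.91799388447345 0.0837540343199538
[62]
[[288 171]
 [368 174]
 [361 283]
 [287 281]] [[234.  86.]
 [554.  98.]
 [526. 534.]
 [230. 526.]]
```

```bash
python3 -c "
from h import *
print(delta((.5713,-.0325,.09),np.radians(87.7)),np.degrees(np.arctan2(.0736,-.9973)))"
```

```text
(array([-0.2884,  0.0666,  0.1816]), array([ 0.0002,  0.0007, -0.0342])) 175.779265393738
```

In the tool's units: -0.288 m / 0.75 = -0.384, 0.18 m / 0.75 = 0.24, -0.034 rad / 3.1416 = -0.0108.

Call:
pendant(steps="0.05,-0.384,0.0887,0.1333,0,0,-0.0108\n0.05,-0.384,0.0887,0.1333,0,0,-0.0108\n0.05,-0.384,0.0887,0.1333,0,0,-0.0108\n0.05,-0.384,0.0887,0.1333,0,0,-0.0108\n0.05,-0.384,0.0887,0.1333,0,0,-0.0108\n0.05,-0.384,0.0887,0.1333,0,0,-0.0108\n0.05,-0.384,0.0887,0.1333,0,0,-0.0108\n0.05,-0.384,0.0887,0.1333,0,0,-0.0108\n0.05,-0.384,0.0887,0.24,0,0,-0.0108\n0.05,-0.384,0.0887,0.24,0,0,-0.0108\n0.05,-0.384,0.0887,0.24,0,0,-0.0108\n0.05,-0.384,0.0887,0.24,0,0,-0.0108\n0.05,-0.384,0.0887,0.24,0,0,-0.0108\n0.05,-0.384,0.0887,0.24,0,0,-0.0108", grip_force=40)

```text
t: 3.87
tool_pos: [0.5736, -0.0306, 0.0947]
tool_rot: [2.26, 2.176, 0.005]
contact_force: [0.9, 0.2, 1.2]
opening: 0.0497
grip_force: 0.0
```

```bash
python3 -c "
from h import *
print(delta((.5713,-.0325,.0225),np.radians(87.7)),ctrl.get_obs()['tool_pos'])"
```

```text
(array([-0.002 , -0.0026,  0.0722]), array([0.0053, 0.0009, 0.0019])) [ 0.57355058 -0.03055573  0.09474719]
```

In the tool's units: 0.06 m / 0.75 = 0.08, 0.055 m / 0.75 = 0.0733.

Call:
pendant(steps="0.05,-0.0013,-0.0013,0.0333,0,0,0\n0.05,-0.0013,-0.0013,0.06,0,0,0\n0.05,-0.0013,-0.0013,0.0733,0,0,0\n0.05,-0.0013,-0.0013,0.08,0,0,0\n0.05,-0.0013,-0.0013,0.08,0,0,0\n0.05,-0.0013,-0.0013,0.08,0,0,0")

```text
t: 4.37
tool_pos: [0.5715, -0.0309, 0.0328]
tool_rot: [2.262, 2.178, 0.002]
contact_force: [-0.3, 0.5, 0.1]
opening: 0.0504
grip_force: 0.0
```

```bash
python3 -c "
from h import *
print(delta((.5713,-.0325,.0225),np.radians(87.7)),ctrl.get_obs()['tool_pos'])
o=ctrl.get_obs();cv2.imwrite('pics/w3.png',ctrl.get_image('wrist')[:,:,::-1]);np.save('w3.npy',wristT(o))"
```

```text
(array([-0.0016, -0.0002,  0.0103]), array([0.0021, 0.0003, 0.0025])) [ 0.57154458 -0.03091949  0.03276323]
```

View pics/w3.png

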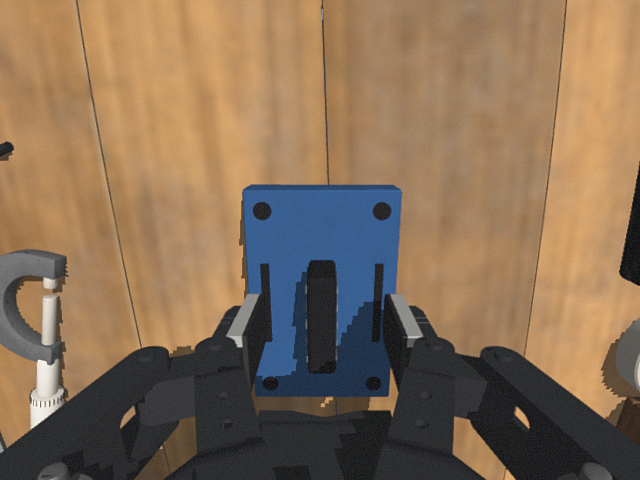

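The rib at (322,315) sits midway between the fingers (pads near x = 258 and 385). Now I'll descend and grip.

In the tool's units: 0.0095 m / 0.75 = 0.0127, 0.006 m / 0.75 = 0.008, 0.0025 rad / 3.1416 = 0.0008.

Call:
pendant(steps="0.05,-0.002,0,0.008,0.0006,0,0.0008\n0.05,-0.002,0,0.0127,0.0006,0,0.0008\n0.05,-0.002,0,0.0127,0.0006,0,0.0008\n0.0,-0.002,0,0.0127,0.0006,0,0.0008\n0.0,-0.002,0,0.0127,0.0006,0,0.0008\n0.0,-0.002,0,0.0127,0.0006,0,0.0008\n0.0,-0.002,0,0.0127,0.0006,0,0.0008\n0.0,-0.002,0,0.0127,0.0006,0,0.0008\n0.0,-0.002,0,0.0127,0.0006,0,0.0008", grip_force=70)

```text
t: 5.17
tool_pos: [0.5707, -0.0324, 0.0221]
tool_rot: [-2.265, -2.175, 0.002]
contact_force: [-0.2, -0.7, 1.3]
opening: 0.0105
grip_force: 71.5
```

```bash
python3 -c "
from h import *
o=ctrl.get_obs();print(o['opening'],o['grip_force'],o['contact_force'],o['tool_pos'],delta((.5713,-.0325,.1),np.radians(87.7)))"
```

```text
0.010455333083713082 71.48688197135925 [-0.19818646 -0.67565016  1.25252932] [ 0.57072877 -0.0324194   0.02214887] (array([-0.0001,  0.0005, -0.0779]), array([-0.0013,  0.0001, -0.0003]))
```

Gripped (opening 10.5 mm, 71 N). I'll lift and check the cover in the wrist view.

In the tool's units: -0.098 m / 0.75 = -0.1307, -0.06 m / 0.75 = -0.08.

Call:
pendant(steps="0,0,0,-0.0267,0,0,0\n0,0,0,-0.08,0,0,0\n0,0,0,-0.1307,0,0,0\n0,0,0,-0.1307,0,0,0\n0,0,0,-0.1307,0,0,0\n0,0,0,-0.1307,0,0,0\n0,0,0,-0.1307,0,0,0")

```text
t: 5.75
tool_pos: [0.5691, -0.0321, 0.1175]
tool_rot: [-2.263, -2.173, 0.006]
contact_force: [-0.4, -0.4, -1.6]
opening: 0.0105
grip_force: 71.3
```

Run:
```python
from h import *
o=ctrl.get_obs();im=ctrl.get_image('wrist')[:,:,::-1];cv2.imwrite('pics/w4.png',im);Tw=toolT(o)
print(o['tool_pos'],o['opening'],o['grip_force'],o['contact_force'])
g=im.max(2).astype(float);c=[]
for u,v,r in[(262,211,14),(382,211,14)]:
    w=np.clip(70-g[v-r:v+r+1,u-r:u+r+1],0,None);yy,xx=np.mgrid[v-r:v+r+1,u-r:u+r+1];c.append(((w*xx).sum()/w.sum(),(w*yy).sum()/w.sum()))
print(c)
```

```text
[ 0.56907977 -0.03210523  0.1175    ] 0.010493341915474902 71.28288388252258 [-0.39697417 -0.39721959 -1.62570026]
[(np.float64(259.7430344324127), np.float64(211.8372064728069)), (np.float64(388.3153336729496), np.float64(211.78120224146716))]
```

View pics/w4.png

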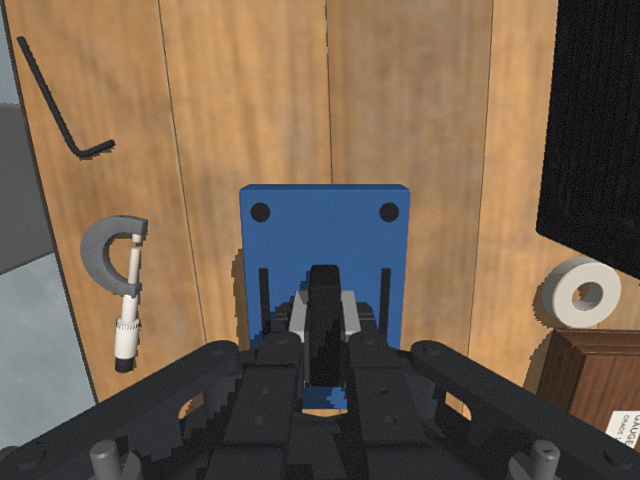

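The cover is held, with its far holes at (260,212) and (388,212). From these I'll get its offset in the tool frame as the camera sees it, then the move to the box.

Run:
```python
from h import *
Tc=ctrl.camera_params('wrist')['tool_from_camera']
c=[(259.74,211.84),(388.3,211.8)]
for z in(-.003,0,.0015,.003):
    p=at('wrist',c,z,Tc);print(z,p.round(4),np.linalg.norm(p[0]-p[1]).round(4),'centre y',p[:,1].mean().round(4),'centre x',(p[:,0].mean()-.04405).round(4))
print(delta((.5274,.2405,.12),np.radians(84)))
```

```text
-0.003 [[ 0.0449 -0.0246 -0.003 ]
 [ 0.0449  0.026  -0.003 ]] 0.0506 centre y 0.0007 centre x 0.0008
0 [[ 0.0443 -0.0251  0.    ]
 [ 0.0443  0.0265  0.    ]] 0.0516 centre y 0.0007 centre x 0.0003
0.0015 [[ 0.044  -0.0254  0.0015]
 [ 0.044   0.0268  0.0015]] 0.0522 centre y 0.0007 centre x -0.0
0.003 [[ 0.0437 -0.0257  0.003 ]
 [ 0.0437  0.027   0.003 ]] 0.0527 centre y 0.0007 centre x -0.0003
(array([ 0.2707, -0.0526, -0.0022]), array([-0.0064, -0.0005,  0.0642]))
```

In the tool's units: 0.271 m / 0.75 = 0.3613, -0.053 m / 0.75 = -0.0707, 0.064 rad / 3.1416 = 0.0204.

Call:
pendant(steps="0,0.3613,-0.0707,0,0,0,0.0204\n0,0.3613,-0.0707,0,0,0,0.0204\n0,0.3613,-0.0707,0,0,0,0.0204\n0,0.3613,-0.0707,0,0,0,0.0204\n0,0.3613,-0.0707,0,0,0,0.0204\n0,0.3613,-0.0707,0,0,0,0.0204\n0,0.3613,-0.0707,0,0,0,0.0204\n0,0.3613,-0.0707,0,0,0,0.0204\n0,0.3613,-0.0707,0,0,0,0.0204\n0,0.3613,-0.0707,0,0,0,0.0204\n0,0.3613,-0.0707,0,0,0,0.0204\n0,0.3613,-0.0707,0,0,0,0.0204")

```text
t: 6.8
tool_pos: [0.5288, 0.2392, 0.1194]
tool_rot: [-2.335, -2.099, 0.004]
contact_force: [-0.4, 0.2, -2.2]
opening: 0.0104
grip_force: 71.2
```

Run:
```python
from h import *
print(delta((.5268,.2405,.083),np.radians(84)))
o=ctrl.get_obs();im=ctrl.get_image('wrist')[:,:,::-1];cv2.imwrite('pics/w5.png',im);print(abs(o['dq']).max(),o['contact_force'])
```

```text
(array([ 0.0011, -0.002 ,  0.0364]), array([-0.0027,  0.0007, -0.0017]))
0.0037654300070590857 [-0.41841786  0.15465988 -2.23052772]
```

In the tool's units: 0.036 m / 0.75 = 0.048, 0.028 m / 0.75 = 0.0373, -0.002 rad / 3.1416 = -0.0006.

Call:
pendant(steps="0,0.0013,-0.0027,0.02,-0.0006,0,0\n0,0.0013,-0.0027,0.0373,-0.0006,0,0\n0,0.0013,-0.0027,0.048,-0.0006,0,0\n0,0.0013,-0.0027,0.048,-0.0006,0,0\n0,0.0013,-0.0027,0.048,-0.0006,0,0\n0,0.0013,-0.0027,0.048,-0.0006,0,0\n0,0.0013,-0.0027,0.048,-0.0006,0,0")

```text
t: 7.43
tool_pos: [0.5273, 0.2419, 0.0848]
tool_rot: [2.334, 2.102, 0.002]
contact_force: [0.9, -0.7, -1.1]
opening: 0.0106
grip_force: 71.2
```

Run:
```python
from h import *
print(delta((.5268,.2405,.071),np.radians(84)))
o=ctrl.get_obs();print(abs(o['dq']).max(),o['contact_force'])
a=ctrl.get_image('side')[170:270,270:370,::-1];b=ctrl.get_image('wrist')[150:350,200:440,::-1]
cv2.imwrite('pics/s6.png',np.hstack([cv2.resize(a,(400,400),interpolation=2),cv2.resize(b,(400,400))]))
```

```text
(array([-0.0014, -0.0004,  0.0138]), array([ 0.0013, -0.0004,  0.0001]))
0.0037224705115877954 [ 0.90460386 -0.67810756 -1.10422147]
```

View pics/s6.png

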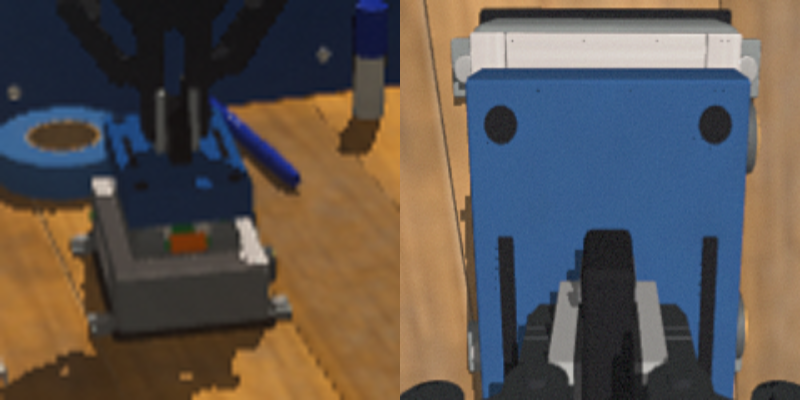

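The left half (side view) shows the cover hanging level above the collar. The right half shows the cover's far edge (470–750) centred over the seat (470–742). I'll average the pose readings before descending.

Run:
```python
from h import *
P=[]
for i in range(8):
    ctrl.get_image('wrist');o=ctrl.get_obs();P.append(np.r_[o['tool_pos'],o['tool_rot']*np.sign(o['tool_rot'][0])])
P=np.array(P);print(P.std(0).round(5),P.mean(0).round(4))
o['tool_pos']=P.mean(0)[:3];o['tool_rot']=P.mean(0)[3:]
print(delta((.5268,.2405,.071),np.radians(84),o))
```

```text
[1.6e-04 5.0e-05 2.3e-04 1.4e-04 1.1e-04 5.7e-04] [5.2690e-01 2.4180e-01 8.4300e-02 2.3341e+00 2.1023e+00 6.0000e-04]
(array([-0.0013,  0.0001,  0.0133]), array([ 0.0005, -0.0001,  0.0003]))
```

In the tool's units: 0.012 m / 0.75 = 0.016, -0.0013 m / 0.75 = -0.0017.

Call:
pendant(steps="0,-0.0017,0,0.0053,0,0,0\n0,-0.0017,0,0.0107,0,0,0\n0,-0.0017,0,0.0147,0,0,0\n0,-0.0017,0,0.016,0,0,0\n0,-0.0017,0,0.016,0,0,0\n0,-0.0017,0,0.016,0,0,0\n0,-0.0017,0,0.016,0,0,0\n0,-0.0017,0,0.016,0,0,0")

```text
t: 8.6
tool_pos: [0.5267, 0.2405, 0.0721]
tool_rot: [2.334, 2.102, 0.0]
contact_force: [-0.7, 0.1, -1.5]
opening: 0.0106
grip_force: 71.2
```

```bash
python3 -c "
from h import *
print(delta((.5268,.2405,.062),np.radians(84)))"
```

```text
(array([0.    , 0.0001, 0.0101]), array([0.0003, 0.    , 0.0003]))
```

In the tool's units: 0.004 m / 0.75 = 0.0053, 0.003 m / 0.75 = 0.004.

Call:
pendant(steps="0,0,0,0.0013,0,0,0\n0,0,0,0.0027,0,0,0\n0,0,0,0.0027,0,0,0\n0,0,0,0.004,0,0,0\n0,0,0,0.004,0,0,0\n0,0,0,0.0053,0,0,0\n0,0,0,0.0053,0,0,0\n0,0,0,0.0053,0,0,0\n0,0,0,0.0053,0,0,0", grip_force=90)

```text
t: 9.35
tool_pos: [0.5275, 0.2407, 0.0693]
tool_rot: [2.333, 2.102, 0.003]
contact_force: [-0.5, -0.6, 6.4]
opening: 0.0101
grip_force: 93.4
```

In the tool's units: 0.003 m / 0.75 = 0.004, 0.002 m / 0.75 = 0.0027.

Call:
pendant(steps="0,0,0,0.0013,0,0,0\n0,0,0,0.0013,0,0,0\n0,0,0,0.0027,0,0,0\n0,0,0,0.0027,0,0,0\n0,0,0,0.004,0,0,0\n0,0,0,0.004,0,0,0\n0,0,0,0.004,0,0,0")

```text
t: 9.93
tool_pos: [0.528, 0.241, 0.0677]
tool_rot: [2.334, 2.102, 0.004]
contact_force: [-3.4, -0.8, 11.6]
opening: 0.01
grip_force: 94.5
```

In the tool's units: 0.003 m / 0.75 = 0.004, 0.002 m / 0.75 = 0.0027.

Call:
pendant(steps="0,0,-0.0011,0.0013,0,0,0\n0,0,-0.0011,0.0013,0,0,0\n0,0,-0.0011,0.0027,0,0,0\n0,0,-0.0011,0.0027,0,0,0\n0,0,-0.0011,0.004,0,0,0\n0,0,-0.0011,0.004,0,0,0\n0,0,-0.0011,0.004,0,0,0")

```text
t: 10.52
tool_pos: [0.5262, 0.2405, 0.0622]
tool_rot: [2.334, 2.102, 0.001]
contact_force: [0.2, -1.5, 3.7]
opening: 0.0102
grip_force: 92.9
```

The force dropped and the TCP went to 62 mm, so the clips snapped. Next is the 12 N push.

In the tool's units: 0.0015 m / 0.75 = 0.002, 0.0008 m / 0.75 = 0.0011.

Call:
pendant(steps="0,0,0,0.0011,0,0,0\n0,0,0,0.0011,0,0,0\n0,0,0,0.002,0,0,0\n0,0,0,0.002,0,0,0\n0,0,0,0.002,0,0,0\n0,0,0,0.002,0,0,0\n0,0,0,0.002,0,0,0\n0,0,0,0.002,0,0,0")

```text
t: 11.18
tool_pos: [0.5262, 0.2405, 0.0622]
tool_rot: [2.334, 2.102, -0.0]
contact_force: [-2.9, -2.0, 10.9]
opening: 0.0101
grip_force: 94.3
```

Run:
```python
from h import *
P=[]
for i in range(10):
    ctrl.get_image('side');o=ctrl.get_obs();P.append(np.r_[o['tool_pos'],o['contact_force']])
print(np.round(P,4)[::3])
```

```text
[[ 0.5262  0.2405  0.0622 -3.1867 -3.5247 11.5127]
 [ 0.5262  0.2405  0.0622 -3.2915 -3.1176 11.6471]
 [ 0.5262  0.2405  0.0622 -3.4343 -4.293  11.1814]
 [ 0.5262  0.2405  0.0622 -3.6455 -2.3376 11.5912]]
```

Run:
```python
from h import *
a=ctrl.get_image('side')[170:270,270:370,::-1];b=ctrl.get_image('wrist')[150:350,200:440,::-1]
cv2.imwrite('pics/s7.png',np.hstack([cv2.resize(a,(400,400),interpolation=2),cv2.resize(b,(400,400))]))
```

```text
(no output)
```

View pics/s7.png

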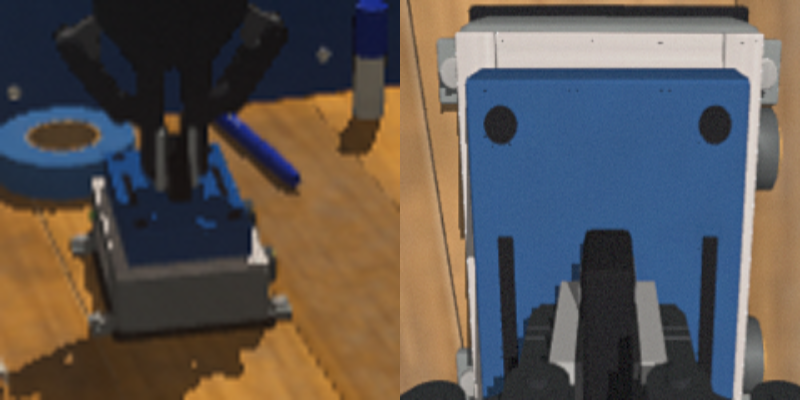

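The pictures show the cover flat on the seat: the seat is visible along both long sides and at the far end of the cover, with no gap at the near end. The cover is still held, pressing with about 11.5 N.

```bash
python3 -c "
from station import ctrl
print(ctrl.finish_job())"
```

```text
the job is handed in; nothing more can be done
None
```

The cover is on the box and the job is handed in: the push force dropped as the clips let the beads past, the rim looks flat on the seat, and the gripper still holds it, pressing with about 11.5 N. The hand-in returned no verdict, and I did not read the clip positions directly.

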